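# Shorten the telescoping algae scraper by one hole

### The arm

A 6-joint arm with a two-finger parallel gripper is mounted at the origin on the work surface. World frame = base frame: x ahead of the robot, y to its left, z up, the work surface at z = 0. Lengths are in mm, angles in rad, forces in N, time in s.
With the tool pointing down it reaches from about 275 to 1000 mm from the base axis. Payload 8.4 kg.
Tool frame: the origin (TCP) lies on the centre line of the jaws, within the pads' length; the fingertips stand 25 mm ahead of it and the grasp point (between the pads) lies 6 mm ahead of it; z points along the fingers, y is the direction in which the jaws open and shut (so a half turn about z gives the same grasp; the last joint's range is limited). The gripper opens to 85 mm and grips with 20 to 120 N. Pads are 22 mm wide; open, the fingers measure 114 mm over their backs; the gripper's body (76 mm by 85 mm) begins 54 mm behind the grasp point. The pads swing forward as they close: fully open they stand 13 mm farther back than shut.
Start: joints at [1.216, 0.353, 1.633, -0, 1.155, -0.002], TCP at [215.953, 586.509, 256.281] pointing down, gripper open.
Joint ranges: [-2.63, 2.63], [-0.92, 2.1], [0.06, 2.66], [-1.3, 4.44], [0, 2.69], [-3.02, 3.02]. Speed limits (rad/s): [2.22, 2.22, 2.79, 3.14, 3.14, 3.14].

### API

Orientations are given as a unit quaternion [w, x, y, z].
In Python, from station import arm, eyes gives the robot as it stands.
- The arm moves only by the shell command python3 -m creep 'ROWS' [OPENING]. ROWS is JSON, one flat list of numbers, 4 for each row, row after row: the shift along the world's x, y, z in mm, then the turn about the world's z in degrees. A call has 1 to 8 rows; each row shifts and turns the commanded pose from where the row before left it; what a row does not reach is not made up. A row lasts 1/12 s, in which the tool goes at most 41.7 mm and 7.16 degrees, less where a joint would pass 70% of its speed; a pose out of reach is approached as far as the arm can. A call with a gripper value outside its range is refused whole. OPENING is the finger opening in mm, from 0 to 85.4, set as the call begins (- or left out, the last holds). The fingers move at their own pace and stop on an object; the grip force is fixed at half the most. Time passes only in rows, so rows that do not move let the fingers close. It gives the time, the measured TCP pose, the force and the opening at its end, in the units of the state.
- arm.sense(): the state, without advancing time (a new reading comes with each control period).
- eyes.grab_frame(name): name is "scene" or "top" or "wrist"; returns (picture, depth): 420x560x3 uint8, blue, green, red; 420x560 float32, mm along the optical axis (not along the pixel's ray), 0 where there is no reading.
- eyes.camera_params(name): a dict with "fovy" (degrees; the focal length in pixels is half the picture's height over the tangent of half this angle, whatever the lens; pixels are square), "cx", "cy" (the principal point, pixels), "distortion" ([k1, k2, p1, p2, k3] as OpenCV has them; the pictures are not rectified), "xyz" and "attitude" of the camera in the world; the wrist camera has in their place "tool_from_camera" (4x4, takes a point from camera to tool coordinates, whose origin is the TCP and whose axes are the flange's). Camera axes: x right, y down, z forward; pixel columns grow to the right and rows downward; lengths in mm; the calibration is good to about 2 mm. A picture is of the moment at which its call begins: read the wrist's pose just before it. camera_params takes no time and is no camera call.
- arm.finish_job(): hands the job in, once; it reports no verdict.
The state is a dict: "time_s": time; "joint_positions": joint angles; "qvel": joint speeds; "tau": joint torques, N m; "ee_pos": TCP position; "ee_rot": TCP orientation; "contact_force": force on the tool from outside, world axes, zero at the start; "wrist_torque": the same for the moment, N m; "finger_gap": opening from 0.0 (shut) to 1.0 (fully open).
Only numpy, scipy, OpenCV 4.12 (cv2) and the standard library are available. Lean on these libraries where they do the work, as an engineer would, in place of code of your own. Each camera call takes 0.05 s, during which the arm holds its last target.

### The job

The long algae scraper leaning in its stand is too long for the cabinet door to shut. Press in the sprung button on its hand grip, slide the grip down the pole, and let it lock in the very next hole, with the button sprung fully out again; then let go. Leave everything else on the shelf where it stands.

Things in the scene. Friction and masses are not known exactly. Their poses are not given: they have to be found in the camera images.
- scraper_stand: Fixed dark steel base plate 130 x 120 x 16 mm with two steel cheeks and black clamp knobs, holding the scraper's foot. Origin: centre of the underside. The pole's pivot lies 45 mm above it; the pole leans from there towards the stand's own -x (roughly towards the robot). A similar fixed stand beside it holds a plain tube brush with a round grip and no button: not part of the job.
- scraper_pole (a joint): Lean of the scraper's pole from vertical, in rad, towards the stand's -x; clamped rigidly somewhere between 0.40 and 0.64 and not to be moved.
- scraper_grip (a joint): How far the grip has slid down the pole, m: 0 at the start (locked in the top hole, 2 mm of play), hard stop at 0.058. Locked while the button is out; freed, it slides against 3 to 5 N of friction and stays where left. The next and only other hole is hidden inside the grip, at a value between 0.032 and 0.044 that differs each time and must be felt. Stiff to push fast: 15 N per m/s more.
- release_button (a joint): How far the sprung button is pressed in, m: 0 out, 0.007 fully in; about 6 N to start, 10 N fully in. From 4.5 mm on it frees the grip. Let go between holes it stays held in at about 4 mm; pushing the grip on down with nothing on the button makes it snap out (0) at the hole, where the grip stops dead (2 mm of play either way) and holds 40 N.
- grip_top (a point): Centre of the flat top end of the hand grip: grey rounded-square tube 36 mm (x) x 34 mm (y), 130 mm long, on an aluminium pole 22 mm thick, with a black end cap 40 x 38 x 6 mm. z points up along the leaning pole, out of the end; sliding down is -z. x points to the button's side (upper side, away from the robot). At joint 0 it is 230 mm from the stand's pivot.
- button_face (a point): Centre of the button's outer face: black block 20 mm wide (y) x 26 mm long on the grip's upper side, its centre 25 mm below the grip's top end. Out, the face stands 9 mm proud of the grip, 27 mm from the pole's axis; fully in, 2 mm proud. Axes as grip_top: x points out of the face, pressing is -x. The side opposite is plain: a pinch over both is 45 mm wide (38 mm with the button in).
- canister: Yellow food canister with screw lid, round, 84 mm wide, 107 mm tall; bystander. Origin: centre of underside.
- driftwood: Brown ceramic driftwood replica, 120 x 50 mm, about 60 mm high; bystander. Origin: centre of underside.
- tweezer: Chrome tweezer 150 x 10 x 9 mm lying flat along its x; bystander. Origin: centre of underside.
- airstone: Round black airstone, 64 mm wide, 20 mm high with a 12 mm nipple; bystander. Origin: centre of underside.
- feeding_ring: White plastic ring 90 mm across, 12 mm high; bystander. Origin: centre of underside.
- gravel_jar: Jar 72 mm wide, 100 mm high, with steel lid; bystander. Origin: centre of underside.
- magnet_cleaner: Black glass-cleaning magnet 85 x 50 x 42 mm; bystander. Origin: centre of underside.

How it is judged:
By the outcome, as a careful person would: the job done as asked, in the order asked, and still so for the second after the job is handed in, with the robot touching nothing.
It also fails if it takes over 38 s, if anything falls off the work surface, if the arm or the gripper's body presses on something with over 40 N, if the wrist force passes 120 N, or if a joint passes its speed limit or range.

## Working session

There is one attempt and no reset: what is moved stays moved. The work goes in short steps, Python scripts to look and compute and a shell command to move; the robot and the scene stay as the last step left them, time stands still between calls to the robot, and variables do not carry over. Pictures are saved under pics/ and viewed, and the job is handed in when it is done.

```bash
ls; mkdir -p pics; python3 - <<'E'
from station import arm, eyes
import cv2
s=arm.sense();print(s)
for n in("scene","top","wrist"):
    print(n,eyes.camera_params(n))
for n in("scene","top"):
    p,d=eyes.grab_frame(n);cv2.imwrite(f"pics/{n}0.png",p)
    import numpy as np;np.save(f"pics/{n}0.npy",d)
E
```

```text
pics
{'time_s': 0.0, 'joint_positions': array([ 1.21557931e+00,  3.53657862e-01,  1.63410415e+00, -1.12615594e-05,
        1.15519979e+00, -2.39879502e-03]), 'qvel': array([ 0.00051126,  0.0010307 ,  0.00219794, -0.0007085 , -0.0006077 ,
        0.00051526]), 'tau': array([ 2.00885210e-03, -6.05253267e+01, -3.42074203e+01,  7.54795565e-05,
        9.28479829e-03,  7.20479829e-05]), 'ee_pos': array([215.81955612, 586.10264393, 255.56841787]), 'ee_rot': array([-1.16688717e-04,  1.75493271e-01,  9.84480392e-01, -6.74578157e-04]), 'contact_force': array([ 0.98671884,  0.46352038, -0.22281689]), 'wrist_torque': array([0.01714102, 0.03053242, 0.00995408]), 'finger_gap': 0.9960267360922636}
scene {'fovy': 54.54938012774278, 'cx': 276.2313883393999, 'cy': 212.55183023874758, 'distortion': array([0.01326444, 0.        , 0.        , 0.        , 0.        ]), 'xyz': array([1218.43448073, -156.08805797, 1031.06369799]), 'attitude': array([-0.25177546,  0.73846778,  0.59030024, -0.20693012])}
top {'fovy': 48.63475957623463, 'cx': 280.67892368241843, 'cy': 207.41877422809512, 'distortion': array([-0.11996311,  0.        ,  0.        ,  0.        ,  0.        ]), 'xyz': array([ 257.73308809,  -20.35659733, 1639.88865127]), 'attitude': array([-0.07440804,  0.7117718 , -0.69471829,  0.07218618])}
wrist {'fovy': 70.60520144538036, 'cx': 281.2683693478912, 'cy': 208.11636361866422, 'distortion': array([-0.05618187,  0.        ,  0.        ,  0.        ,  0.        ]), 'tool_from_camera': array([[-9.44315092e-04, -9.46685017e-01, -3.22159257e-01,
         8.34477413e+01],
       [ 9.99999513e-01, -8.01046979e-04, -5.77278022e-04,
         1.66769230e-01],
       [ 2.88435755e-04, -3.22159645e-01,  9.46685312e-01,
        -1.18093502e+02],
       [ 0.00000000e+00,  0.00000000e+00,  0.00000000e+00,
         1.00000000e+00]])}
```

View pics/scene0.png

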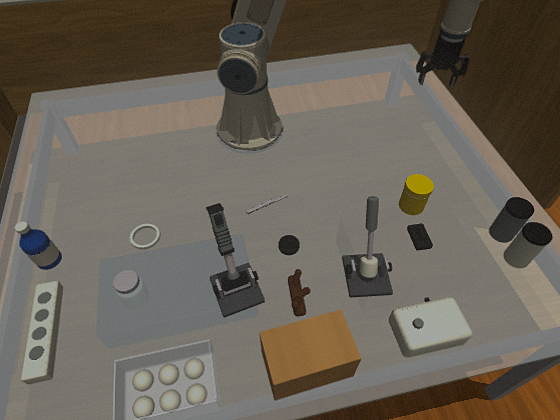

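View pics/top0.png

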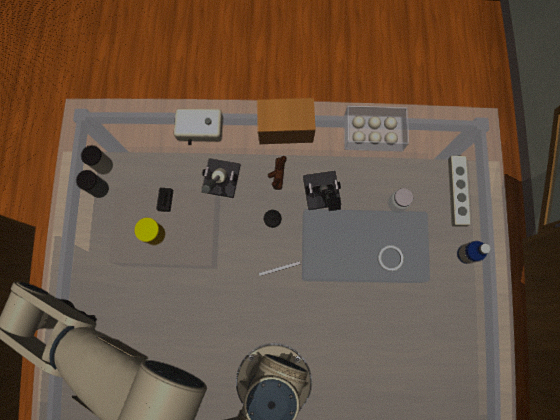

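The scene view shows the scraper at about (225,250), stand plate at (237,290) and the button at the grip's top near (215,215). The plain brush with the round grip is at (370,230). Next I'll measure by depth.

```bash
cat > h.py <<'E'
import numpy as np,cv2
from scipy.spatial.transform import Rotation as R
def q(a): return R.from_quat([a[1],a[2],a[3],a[0]]).as_matrix()
def K(c):
    f=210/np.tan(np.radians(c["fovy"]/2)); return np.array([[f,0,c["cx"]],[0,f,c["cy"]],[0,0,1.]])
def pts(c,d,Rw,t):
    v,u=np.mgrid[0:420,0:560]
    n=cv2.undistortPoints(np.stack([u,v],-1).reshape(-1,1,2).astype(np.float64),K(c),np.array(c["distortion"])).reshape(420,560,2)
    P=np.dstack([n[...,0]*d,n[...,1]*d,d])
    W=P@Rw.T+t; W[d<=0]=np.nan
    return W
def fixed(c,d): return pts(c,d,q(c["attitude"]),np.array(c["xyz"]))
def wrist(c,d,s):
    T=np.array(c["tool_from_camera"]);Rt=q(s["ee_rot"])
    return pts(c,d,Rt@T[:3,:3],Rt@T[:3,3]+np.array(s["ee_pos"]))
def proj(c,X):
    Rw=q(c["attitude"]); return cv2.projectPoints(((np.atleast_2d(X)-c["xyz"])@Rw).astype(float),np.zeros(3),np.zeros(3),K(c),np.array(c["distortion"]))[0].reshape(-1,2)
E
python3 - <<'E'
from station import arm,eyes
from h import *
np.set_printoptions(precision=1,suppress=True)
for n in("scene","top"):
    c=eyes.camera_params(n);d=np.load(f"pics/{n}0.npy");W=fixed(c,d);np.save(f"pics/{n}W.npy",W)
    if n=="scene":
        for v,u in[(330,150),(180,330),(212,215),(215,222),(245,228),(290,237),(300,245),(310,228)]: print(n,u,v,W[v,u])
    else:
        for v,u in[(300,250),(250,280),(190,322),(200,335),(175,315)]: print(n,u,v,W[v,u])
for n,b in(("scene",(190,190,280,330)),("top",(290,160,350,220))):
    p=cv2.imread(f"pics/{n}0.png")[b[1]:b[3],b[0]:b[2]]
    cv2.imwrite(f"pics/{n}crop.png",cv2.convertScaleAbs(cv2.resize(p,None,fx=4 if n=="scene" else 8,fy=4 if n=="scene" else 8,interpolation=cv2.INTER_CUBIC),alpha=1.8))
E
```

```text
scene 150 330 [ 738.5 -396.4    3.3]
scene 330 180 [nan nan nan]
scene 215 212 [ 587.  -174.8  251.9]
scene 222 215 [ 590.3 -159.5  239.7]
scene 228 245 [ 630.5 -158.2  165.3]
scene 237 290 [ 681.7 -156.    16. ]
scene 245 300 [ 715.3 -139.6   14.3]
scene 228 310 [ 733.8 -188.8   14.2]
top 250 300 [271.6  88.   -2.8]
top 280 250 [449.  -12.3   0.7]
top 322 190 [ 632.6 -146.5  154.7]
top 335 200 [ 575.4 -177.4  260.9]
top 315 175 [ 721.8 -132.3   20.4]
```

View pics/scenecrop.png

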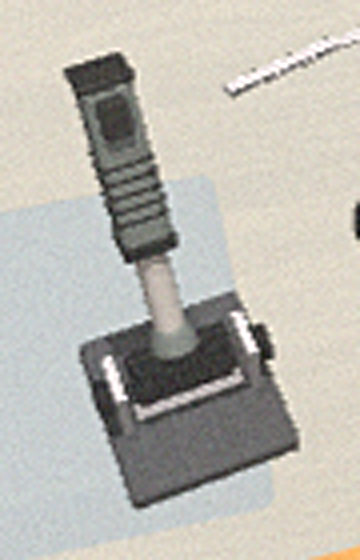

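View pics/topcrop.png

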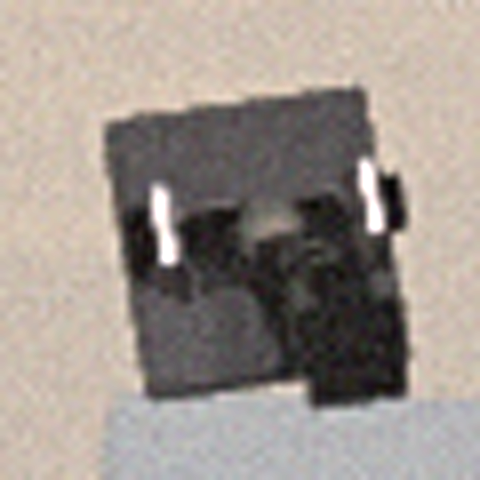

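```bash
cat >> h.py <<'E'
def ray(c,u,v,z):
    n=cv2.undistortPoints(np.array([[[u,v]]],float),K(c),np.array(c["distortion"])).reshape(2)
    dv=q(c["attitude"])@np.array([n[0],n[1],1]);o=np.array(c["xyz"]);return o+dv*(z-o[2])/dv[2]
E
python3 - <<'E'
from station import arm,eyes
from h import *
np.set_printoptions(precision=1,suppress=True)
c=eyes.camera_params("scene")
for u,v in[(85,350),(137,503),(298,443),(243,290)]: print("scene",ray(c,u/4+189.6,v/4+189.6,16))
c2=eyes.camera_params("top")
for u,v in[(105,122),(362,87),(150,397),(408,390)]: print("top",ray(c2,u/8+289.6,v/8+159.6,16))
W=np.load("pics/sceneW.npy")[190:330,190:280].reshape(-1,3);W2=np.load("pics/topW.npy")[150:225,285:355].reshape(-1,3)
for nm,w in(("s",W),("t",W2)):
    w=w[~np.isnan(w[:,0])]
    m=(w[:,0]>530)&(w[:,0]<760)&(w[:,1]>-230)&(w[:,1]<-90)
    w=w[m]
    for z in range(50,280,15):
        k=w[(w[:,2]>=z)&(w[:,2]<z+15)]
        if len(k)>3: print(nm,z,len(k),np.median(k,0),k[:,0].max(),k[:,0].min(),k[:,1].min(),k[:,1].max())
E
```

```text
scene [ 625.6 -221.5   16. ]
scene [ 747.2 -201.7   16. ]
scene [728.6 -89.3  16. ]
scene [ 602.2 -104.1   16. ]
top [722.5 -88.   16. ]
top [ 742.  -204.8   16. ]
top [ 595.6 -109.9   16. ]
top [ 601.6 -225.3   16. ]
s 50 220 [ 673.9 -157.2   56.4] 699.2850977239765 651.5598656768275 -217.17043691252482 -95.29320747278538
s 65 181 [ 670.  -161.2   68.7] 699.7805718392958 647.5277527747427 -206.20110031820613 -105.59919465619126
s 80 54 [ 661.  -159.2   85.2] 672.8900822478096 649.8765240069768 -171.38197421837975 -149.218129818899
s 95 45 [ 652.7 -160.8  102.2] 660.8455891686168 644.0963294605485 -172.2566539981092 -150.70102937030006
s 110 49 [ 645.3 -161.7  117.8] 654.8671486723895 635.6697580422502 -173.97955139276132 -151.9092292399972
s 125 32 [ 639.2 -163.5  130.6] 645.8677700212419 611.0751271241053 -185.07058427554756 -154.2913619607415
s 140 70 [ 638.8 -164.1  150. ] 645.8085615713021 614.9549401790932 -184.00236707565318 -144.95975991091638
s 155 86 [ 631.2 -165.8  162.3] 638.626983973816 591.955803968517 -188.48115327466482 -147.76131138473463
s 170 85 [ 624.  -166.3  178
[... 1301 characters left out ...]
5.1175454003619 -182.98158810850825 -150.56949752786738
t 185 20 [ 612.1 -156.5  191.3] 618.4581636981518 574.3888555802057 -184.41480703599024 -149.8385977456555
t 200 12 [ 602.1 -154.9  208.2] 606.3964290479001 581.1536809096589 -160.8657030918221 -151.78500272898006
t 215 12 [ 588.4 -156.3  224. ] 604.5352804895288 568.7909569210485 -165.23391746793772 -153.94323348293844
t 230 63 [ 559.  -173.7  242.1] 604.1069466363432 547.1933928154749 -195.59798610643767 -154.82030275212423
t 245 127 [ 573.4 -172.7  250.8] 597.8640726225884 550.1863830183927 -193.86905617874362 -156.21557087837283
t 260 4 [ 580.9 -177.2  261.2] 584.9751596002156 575.3560073954866 -183.5364554332342 -158.96923593474898
```

```bash
python3 - <<'E'
from station import arm,eyes
from h import *
np.set_printoptions(precision=2,suppress=True)
W=np.load("pics/sceneW.npy")[190:330,190:280].reshape(-1,3);W=W[~np.isnan(W[:,0])]
W2=np.load("pics/topW.npy")[150:225,285:355].reshape(-1,3);W2=W2[~np.isnan(W2[:,0])]
yaw=np.radians(9.5);ex=np.array([np.cos(yaw),np.sin(yaw),0]);ey=np.array([-np.sin(yaw),np.cos(yaw),0])
for nm,w in(("s",W),("t",W2)):
    P=w-np.array([671,-156.5,45]); X=P@ex;Y=P@ey;Z=P[:,2]
    for th in [None]:
        m=(abs(Y)<9)&(Z>95)&(Z<160)&(X>-70)
        a=np.polyfit(Z[m],X[m],1);r=X[m]-np.polyval(a,Z[m]);k=abs(r)<3
        a=np.polyfit(Z[m][k],X[m][k],1);t=np.arctan(-a[0]);print(nm,m.sum(),k.sum(),"lean",t,"axis dist of face",a[1]*np.cos(t), r[k].std())
        m=(abs(Y)<5)&(Z>38)&(Z<72);print(" pole",m.sum(),np.polyfit(Z[m],X[m],1))
    for t in (.46,.49,.52):
        xp=X*np.cos(t)+Z*np.sin(t);zp=-X*np.sin(t)+Z*np.cos(t)
        m=(abs(Y)<40)&(zp>90)&(abs(xp)<45)
        print(nm,t,"top",np.sort(zp[m])[-8:])
        for lo in range(100,235,10):
            s=m&(zp>=lo)&(zp<lo+10)
            if s.sum()>4: print("   ",lo,s.sum(),"x'",np.median(xp[s&(abs(Y)<12)]),"max",np.percentile(xp[s],97),"Y",Y[s].min(),Y[s].max())
    
E
```

```text
s 168 148 lean 0.46916955705217367 axis dist of face 18.140282531206616 1.5268696647638489
 pole 48 [-0.5  12.14]
s 0.46 top [229.77 229.85 229.94 229.95 230.28 230.73 230.83 230.96]
    100 40 x' 17.63609762913204 max 21.185989134613706 Y -18.786594190556333 17.431616721615207
    110 56 x' 17.27234277608767 max 19.98722831825377 Y -19.053015215347813 16.29947975690974
    120 47 x' 16.71142999719656 max 18.970897405824285 Y -18.38798390230494 15.978200501397904
    130 50 x' 16.787615707880565 max 20.158274491322373 Y -18.029966786192638 16.482446670914914
    140 54 x' 16.812309437825476 max 19.297251945051844 Y -18.49649568317884 16.87090208774677
    150 52 x' 17.130763675044562 max 18.971047903233547 Y -18.485450029562628 16.18387711919522
    160 55 x' 15.964513956013064 max 18.92116814821477 Y -18.24918555417712 15.53704546472963
    170 55 x' 15.51771695845396 max 18.071005064790114 Y -18.02564752001963 16.1905300764854
    180 47 x' 15.223624119125379 max 17.995112616344308 Y -18.019225280322342 15.94776789378859
    190 45 x' 22.73174329693504 max 24.54925315013782 Y -18.1
[... 6508 characters left out ...]
 25.015209926126197 Y -17.879833802475773 17.056259594149715
    170 11 x' 24.920726573277417 max 25.988352146080246 Y 6.448395327329139 16.986967711685306
    180 7 x' nan max 23.68241093213939 Y 12.120223683701944 16.100491494333394
    190 10 x' 33.626345060274616 max 34.56323902834525 Y -9.605080972330141 16.242725022882247
    200 11 x' 34.16731739375044 max 34.64889783348539 Y -13.945303494981815 16.352630750118934
    210 23 x' 30.589516673232346 max 34.63608662255317 Y -10.0771494018886 16.30761370367919
    220 85 x' 9.435937886532201 max 27.96775029782048 Y -21.109360595841284 17.801724969323914
    230 74 x' 9.336875015784216 max 28.548976935835107 Y -19.359264536574933 17.6489986177347
  return _methods._mean(a, axis=axis, dtype=dtype,
  ret = ret.dtype.type(ret / rcount)
```

```bash
python3 -m creep '[14,-32,6,-2.5,14,-32,6,-2.5,14,-32,6,-2.5,14,-32,6,-2.5,14,-32,6,-2.5,14,-32,6,-2.5,14,-32,6,-2.5,14,-32,6,-2.5]' 85
python3 -m creep '[14,-32,6,-2.5,14,-32,6,-2.5,14,-32,6,-2.5,14,-32,6,-2.5,14,-32,6,-2.5,14,-32,6,-2.5,14,-32,6,-2.5,14,-32,6,-2.5]'
python3 -m creep '[15,-32,6,-2.5,15,-32,6,-2.5,15,-32,6,-2.5,15,-32,6,-2.5,15,-32,6,-2.5,15,-32,6,-2.5,15,-26,6,-2.5,15,-26,6,-2.5]'
```

```text
time_s: 0.77
ee_pos: [328.1, 328.8, 304.3]
ee_rot: [-0.0, 0.345, 0.939, -0.0]
contact_force: [0.5, 0.8, 0.0]
finger_gap: 0.997
time_s: 1.43
ee_pos: [440.1, 72.7, 352.5]
ee_rot: [-0.0, 0.503, 0.865, 0.0]
contact_force: [0.6, -0.3, 0.1]
finger_gap: 0.998
time_s: 2.1
ee_pos: [560.2, -171.3, 400.1]
ee_rot: [-0.0, 0.645, 0.764, -0.0]
contact_force: [1.1, 0.4, 0.2]
finger_gap: 0.996
```

```bash
python3 - <<'E'
from station import arm,eyes
from h import *
np.set_printoptions(precision=2,suppress=True)
s=arm.sense();c=eyes.camera_params("wrist");p,d=eyes.grab_frame("wrist")
cv2.imwrite("pics/w1.png",cv2.convertScaleAbs(p,alpha=1.6))
W=wrist(c,d,s);np.save("pics/w1W.npy",W)
w=W.reshape(-1,3);w=w[~np.isnan(w[:,0])]
yaw=np.radians(9.5);ex=np.array([np.cos(yaw),np.sin(yaw),0]);ey=np.array([-np.sin(yaw),np.cos(yaw),0])
P=w-np.array([671.2,-157.5,45]);X=P@ex;Y=P@ey;Z=P[:,2]
m=(abs(Y)<9)&(Z>95)&(Z<160)&(X>-80)&(X<0)
a=np.polyfit(Z[m],X[m],1);k=abs(X[m]-np.polyval(a,Z[m]))<2;a=np.polyfit(Z[m][k],X[m][k],1);t=np.arctan(-a[0]);print("lean",t,"off",a[1]*np.cos(t),k.sum(),m.sum())
t=.475
xp=X*np.cos(t)+Z*np.sin(t);zp=-X*np.sin(t)+Z*np.cos(t)
m=(abs(Y)<40)&(zp>90)&(abs(xp)<45)&(zp<245)
for lo in range(100,245,6):
    k=m&(zp>=lo)&(zp<lo+6)
    if k.sum()>4: print(lo,k.sum(),"x' med",np.median(xp[k&(abs(Y)<7)]),"Y",np.percentile(Y[k],[2,98]),"x",np.percentile(xp[k],[2,98]))
E
```

```text
lean 0.4901933278605227 off 20.690799508282566 238 238
100 5 x' med 19.494566123441572 Y [-14.84  18.03] x [-8.98 19.59]
106 67 x' med 19.613009042799494 Y [-15.62  18.51] x [-14.08  20.05]
112 117 x' med 18.824098915612318 Y [-16.26  18.4 ] x [-16.26  19.75]
118 52 x' med 18.36045507007637 Y [-10.19  17.35] x [-10.44  18.99]
124 25 x' med 18.50629727716202 Y [-12.52  17.49] x [-4.86 18.8 ]
130 100 x' med 18.4001550897922 Y [-16.12  17.84] x [-14.71  19.17]
136 75 x' med 18.64418702653972 Y [-15.65  17.8 ] x [-15.78  19.1 ]
142 57 x' med 18.377458451049165 Y [-12.67  17.66] x [-13.67  19.3 ]
148 107 x' med 18.457821480276486 Y [-15.61  17.8 ] x [-16.45  19.1 ]
154 36 x' med 18.323156644617733 Y [-12.9   17.31] x [-11.97  18.75]
160 130 x' med 18.142121541183016 Y [-15.53  17.79] x [-16.29  18.91]
166 66 x' med 18.3174242488161 Y [-9.06 17.76] x [-17.59  18.9 ]
172 68 x' med 17.834670216999193 Y [ 5.41 17.42] x [-16.08  18.22]
178 56 x' med 18.09445200553762 Y [ 7.23 17.15] x [-11.72  18.09]
184 53 x' med nan Y [ 8.84 17.17] x [-11.41  18.07]
190 64 x' med 26.5834601679798 Y [ 1.81 17.21] x [-11.94  26.06]
196 101 x' med 26.74029287201025 Y [-6.49 17.06] x [-10.73  27.09]
202 114 x' med 26.78827914755842 Y [-8.5  17.13] x [-11.05  27.06]
208 111 x' med 26.884144049010974 Y [-13.26  17.16] x [-11.43  27.13]
214 277 x' med 23.015548918358334 Y [-9.73 17.05] x [-8.34 26.88]
220 17 x' med 17.90926953785589 Y [-11.57  11.21] x [17.52 19.12]
226 1463 x' med 1.7838096414223088 Y [-17.56  18.75] x [-18.7   19.56]
232 5 x' med 9.717510836525648 Y [-4.43 16.53] x [-8.52 16.97]
  return _methods._mean(a, axis=axis, dtype=dtype,
  ret = ret.dtype.type(ret / rcount)
```

View pics/w1.png

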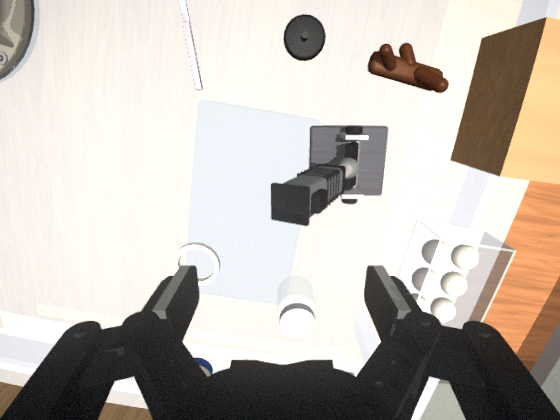

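```bash
python3 - <<'E'
from station import arm,eyes
from h import *
np.set_printoptions(precision=1,suppress=True)
s=arm.sense();W=np.load("pics/w1W.npy");Rt=q(s["ee_rot"])
L=(W-np.array(s["ee_pos"]))@Rt
m=(L[...,2]>-40)&(L[...,2]<60)&(abs(L[...,0])<30)
for sg in(1,-1):
    k=m&(sg*L[...,1]>0);A=L[k];print(sg,k.sum(),A.min(0),A.max(0))
    for z in range(-40,40,6):
        B=A[(A[:,2]>=z)&(A[:,2]<z+6)]
        if len(B): print(z,len(B),"x",B[:,0].min(),B[:,0].max(),"|y|",abs(B[:,1]).min(),abs(B[:,1]).max())
E
```

```text
1 4554 [ -7.6  34.3 -40. ] [20.  71.5 13.1]
-40 1573 x -7.570255121735183 19.957919938877343 |y| 34.314354807344834 71.5203603140159
-34 482 x 10.3724308800737 19.36662103687303 |y| 39.18820623093091 70.03731870470897
-28 444 x 1.5696928475921534 17.129571775113504 |y| 39.4565982375041 51.91920031485679
-22 484 x -6.177798295278116 16.90838696182507 |y| 39.43810750891676 53.73685874628861
-16 419 x -6.25650805862269 16.45348345268683 |y| 39.631811129988286 53.81407626942577
-10 388 x -7.00716659688577 16.928105292955927 |y| 39.59526272793998 54.160359266336066
-4 356 x -6.53438099630632 16.676819045670186 |y| 39.53124755556769 54.02316705245692
2 289 x -6.199819092784271 16.58795122726833 |y| 39.5844433470548 53.026101060384256
8 119 x -5.971805535179886 16.182853655951373 |y| 39.739018814316005 46.68863563951436
-1 4424 [ -8.4 -76.6 -40. ] [ 19.4 -38.9  13.1]
-40 1501 x -8.425440193204274 19.35977094648842 |y| 38.8873388495153 76.60222222540499
-34 444 x 10.207217331238535 19.088819383214013 |y| 44.510101589448446 73.17436143299963
-28 448 x 1.332661588203077 16.643845865537262 |y| 44.100205432455525 55.9058151909866
-22 451 x -6.140785007628084 16.527915031655283 |y| 44.26900221667547 58.446397720246466
-16 453 x -7.512540037995947 16.646020446920005 |y| 44.27393017580113 58.92899145305361
-10 401 x -6.8236545544233165 16.243593298972076 |y| 44.175476728024705 58.240008510710744
-4 349 x -6.200197817862799 16.27703334028803 |y| 44.01815983311191 58.84882211575084
2 274 x -6.766551583286582 16.05988245711072 |y| 44.20966281334252 57.58229008819767
8 103 x -6.427688510509276 15.508645665659866 |y| 44.325817084574695 51.21988020355952
```

Cap at (292,205) in the wrist view, fingers at (185,300) and (380,300). The fit is consistent: lean 0.475, grip face 18.3 mm from the axis, button face 26.8 mm, top about 229 mm. I'll straddle the grip with the +x finger beyond the button.

```bash
python3 -m creep '[12,-4.5,0,0,0,0,-35,0,0,0,-35,0,0,0,-35,0,0,0,-30,0,0,0,-16,0,0,0,0,0,0,0,0,0]'
python3 - <<'E'
from station import arm,eyes
from h import *
p,d=eyes.grab_frame("wrist");cv2.imwrite("pics/w2.png",cv2.convertScaleAbs(p,alpha=2))
p,d=eyes.grab_frame("scene");cv2.imwrite("pics/s2.png",cv2.convertScaleAbs(cv2.resize(p[150:310,170:330],None,fx=3.5,fy=3.5),alpha=1.8))
print(arm.sense())
E
```

```text
time_s: 2.82
ee_pos: [571.5, -173.7, 248.7]
ee_rot: [-0.001, 0.644, 0.765, -0.0]
contact_force: [0.6, 0.6, 0.2]
finger_gap: 0.991
{'time_s': 2.9167, 'joint_positions': array([-2.97655821e-01,  3.16657871e-01,  1.69865822e+00, -1.09769488e-05,
        1.12428643e+00, -4.68622918e-01]), 'qvel': array([-0.00093133, -0.01164051, -0.00704886, -0.00145219, -0.00159677,
        0.00074947]), 'tau': array([ 4.49720013e-03, -5.56996822e+01, -3.25576365e+01,  5.40120652e-05,
        3.07789806e-02, -1.90285341e-04]), 'ee_pos': array([ 572.75516107, -174.13817656,  250.77965664]), 'ee_rot': array([9.17574577e-04, 6.44150251e-01, 7.64898336e-01, 3.85007384e-04]), 'contact_force': array([-0.63836519, -0.10531504,  0.27915241]), 'wrist_torque': array([-0.02411349, -0.03678796, -0.00255396]), 'finger_gap': 0.9949328663473969}
```

View pics/w2.png

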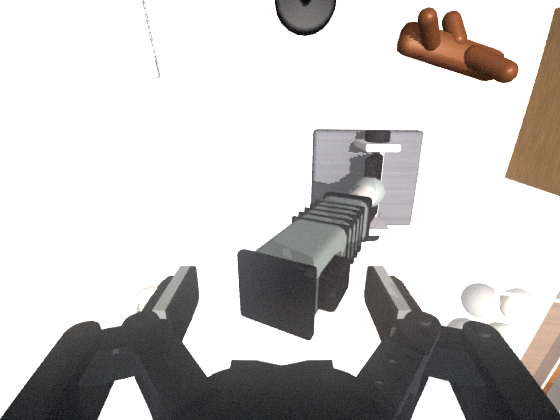

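View pics/s2.png

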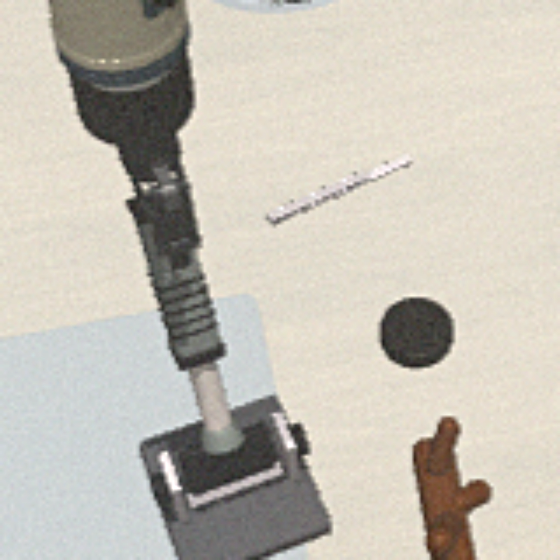

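The wrist view shows the button at (335,285) beside the +x finger at (385,290). The scene view has the finger over the button, a little to +y. I'll close the gap in small steps and watch the force.

```bash
python3 -m creep '[-5.6,-3,0,0,0,0,0,0,0,0,0,0]'; for i in 1 2; do python3 -m creep '[-1.8,-0.3,-0.9,0,0,0,0,0]'; done;  python3 -m creep '[-1.8,-0.3,-0.9,0,0,0,0,0]'
```

```text
time_s: 3.17
ee_pos: [566.4, -177.3, 250.4]
ee_rot: [0.001, 0.644, 0.765, 0.0]
contact_force: [0.7, 0.8, 0.4]
finger_gap: 0.994
time_s: 3.33
ee_pos: [564.3, -177.4, 248.6]
ee_rot: [0.0, 0.644, 0.765, 0.0]
contact_force: [0.2, -0.5, -0.7]
finger_gap: 0.996
time_s: 3.5
ee_pos: [562.6, -177.6, 247.4]
ee_rot: [0.0, 0.644, 0.765, -0.0]
contact_force: [0.7, -0.6, -0.1]
finger_gap: 0.993
time_s: 3.67
ee_pos: [562.0, -177.8, 247.1]
ee_rot: [0.001, 0.644, 0.765, 0.001]
contact_force: [5.1, 1.6, 2.1]
finger_gap: 0.995
```

```bash
for i in 1 2 3; do python3 -m creep '[-1.8,-0.3,-0.9,0,0,0,0,0]'; done;  python3 -m creep '[-0.9,-0.15,-0.45,0,0,0,0,0]'
```

```text
time_s: 3.83
ee_pos: [560.5, -178.1, 246.3]
ee_rot: [0.001, 0.644, 0.765, 0.001]
contact_force: [6.7, 2.5, 2.1]
finger_gap: 0.999
time_s: 4.0
ee_pos: [559.0, -178.4, 245.6]
ee_rot: [0.002, 0.644, 0.765, 0.001]
contact_force: [6.9, 1.8, 2.9]
finger_gap: 0.995
time_s: 4.17
ee_pos: [557.5, -178.6, 244.8]
ee_rot: [0.002, 0.644, 0.765, 0.001]
contact_force: [7.4, 2.6, 2.6]
finger_gap: 0.997
time_s: 4.33
ee_pos: [556.8, -178.8, 244.4]
ee_rot: [0.002, 0.644, 0.765, 0.002]
contact_force: [8.5, 2.4, 3.1]
finger_gap: 0.999
```

```bash
python3 -m creep '[-0.9,-0.15,-0.45,0,0,0,0,0]';python3 -m creep '[-0.9,-0.15,-0.45,0,0,0,0,0]'
```

```text
time_s: 4.5
ee_pos: [556.1, -178.9, 244.0]
ee_rot: [0.002, 0.644, 0.765, 0.002]
contact_force: [8.1, 3.3, 1.8]
finger_gap: 0.995
time_s: 4.67
ee_pos: [555.6, -179.0, 243.8]
ee_rot: [0.003, 0.644, 0.765, 0.002]
contact_force: [9.3, 2.5, 2.0]
finger_gap: 0.993
```

```bash
python3 -m creep '[-1.8,-0.3,-0.9,0,0,0,0,0]';python3 -m creep '[1.35,0.23,-2.67,0,0,0,0,0]';python3 -m creep '[1.35,0.23,-2.67,0,0,0,0,0]'
```

```text
time_s: 4.83
ee_pos: [555.3, -179.1, 243.6]
ee_rot: [0.004, 0.644, 0.765, 0.003]
contact_force: [14.2, 5.3, 3.2]
finger_gap: 0.998
time_s: 5.0
ee_pos: [556.6, -179.0, 241.1]
ee_rot: [0.004, 0.644, 0.765, 0.003]
contact_force: [11.1, 5.8, 5.2]
finger_gap: 0.995
time_s: 5.17
ee_pos: [558.0, -178.7, 238.5]
ee_rot: [0.004, 0.644, 0.765, 0.003]
contact_force: [11.6, 5.1, 7.1]
finger_gap: 0.995
```

```bash
python3 -m creep '[1.35,0.23,-2.67,0,0,0,0,0]';python3 -m creep '[1.35,0.23,-2.67,0,0,0,0,0]'
python3 - <<'E'
from station import arm,eyes
from h import *
np.set_printoptions(precision=2,suppress=True)
s=arm.sense();c=eyes.camera_params("wrist");p,d=eyes.grab_frame("wrist")
cv2.imwrite("pics/w3.png",cv2.convertScaleAbs(p,alpha=2))
w=wrist(c,d,s).reshape(-1,3);w=w[~np.isnan(w[:,0])]
yaw=np.radians(9.5);ex=np.array([np.cos(yaw),np.sin(yaw),0]);ey=np.array([-np.sin(yaw),np.cos(yaw),0])
P=w-np.array([671.2,-157.5,45]);X=P@ex;Y=P@ey;Z=P[:,2];t=.475
xp=X*np.cos(t)+Z*np.sin(t);zp=-X*np.sin(t)+Z*np.cos(t)
k=(abs(Y)<14)&(abs(xp)<15)&(zp>170)&(zp<245)
h,e=np.histogram(zp[k],bins=np.arange(170,245,2));print(list(zip(e[:-1].astype(int),h)))
E
```

```text
time_s: 5.33
ee_pos: [559.3, -178.5, 235.8]
ee_rot: [0.004, 0.644, 0.765, 0.003]
contact_force: [12.0, 5.4, 5.8]
finger_gap: 0.995
time_s: 5.5
ee_pos: [560.7, -178.2, 233.1]
ee_rot: [0.004, 0.644, 0.765, 0.003]
contact_force: [12.7, 5.0, 7.0]
finger_gap: 0.995
[(np.int64(170), np.int64(0)), (np.int64(172), np.int64(0)), (np.int64(174), np.int64(0)), (np.int64(176), np.int64(0)), (np.int64(178), np.int64(0)), (np.int64(180), np.int64(0)), (np.int64(182), np.int64(0)), (np.int64(184), np.int64(0)), (np.int64(186), np.int64(0)), (np.int64(188), np.int64(0)), (np.int64(190), np.int64(0)), (np.int64(192), np.int64(0)), (np.int64(194), np.int64(0)), (np.int64(196), np.int64(0)), (np.int64(198), np.int64(0)), (np.int64(200), np.int64(0)), (np.int64(202), np.int64(0)), (np.int64(204), np.int64(0)), (np.int64(206), np.int64(0)), (np.int64(208), np.int64(0)), (np.int64(210), np.int64(0)), (np.int64(212), np.int64(0)), (np.int64(214), np.int64(0)), (np.int64(216), np.int64(325)), (np.int64(218), np.int64(2946)), (np.int64(220), np.int64(20)), (np.int64(222), np.int64(0)), (np.int64(224), np.int64(0)), (np.int64(226), np.int64(0)), (np.int64(228), np.int64(0)), (np.int64(230), np.int64(0)), (np.int64(232), np.int64(0)), (np.int64(234), np.int64(0)), (np.int64(236), np.int64(0)), (np.int64(238), np.int64(0)), (np.int64(240), np.int64(0)), (np.int64(242), np.int64(0))]
```

View pics/w3.png

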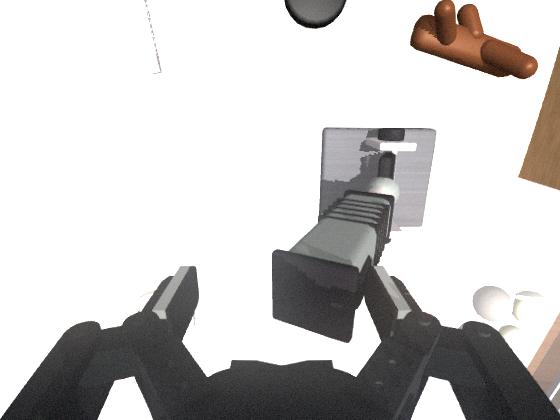

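Grip has slid 11 mm, from 229 to 218 mm along the pole. The cap is now at (272–355, 250–340) with the finger on the button. That leaves it between holes, so I'll release, back off, close the fingers above and push on the cap.

```bash
python3 -m creep '[9,1.5,4.6,0,10,1.6,5,0,0,0,35,0,0,0,35,0,0,0,35,0,0,0,0,0]'
python3 -m creep '[0,0,0,0,0,0,0,0,0,0,0,0,0,0,0,0,0,0,0,0,0,0,0,0]' 0
python3 - <<'E'
from station import arm,eyes
from h import *
np.set_printoptions(precision=2,suppress=True)
s=arm.sense();c=eyes.camera_params("wrist");p,d=eyes.grab_frame("wrist");print(s["ee_pos"],s["finger_gap"])
cv2.imwrite("pics/w4.png",cv2.convertScaleAbs(p,alpha=2))
W=wrist(c,d,s)
L=(W-np.array(s["ee_pos"]))@q(s["ee_rot"]);m=(L[...,2]>-10)&(L[...,2]<45)&(abs(L[...,0])<30)&(abs(L[...,1])<50);A=L[m];print(A.min(0),A.max(0))
w=W.reshape(-1,3);w=w[~np.isnan(w[:,0])]
yaw=np.radians(9.5);ex=np.array([np.cos(yaw),np.sin(yaw),0]);ey=np.array([-np.sin(yaw),np.cos(yaw),0])
P=w-np.array([671.2,-157.5,45]);X=P@ex;Y=P@ey;Z=P[:,2];t=.475
xp=X*np.cos(t)+Z*np.sin(t);zp=-X*np.sin(t)+Z*np.cos(t)
k=(abs(Y)<25)&(abs(xp)<25)&(zp>170)&(zp<245)
h,e=np.histogram(zp[k],bins=np.arange(170,245,2));print([(int(a),int(b)) for a,b in zip(e,h) if b])
k2=k&(zp>212)&(zp<226);print(np.median(zp[k2]),np.percentile(xp[k2],[3,97]),np.percentile(Y[k2],[3,97]))
k=(abs(Y)<6)&(zp>150)&(zp<225)&(xp<40)
for lo in range(150,225,5):
    j=k&(zp>=lo)&(zp<lo+5)
    if j.sum()>3: print(lo,j.sum(),np.percentile(xp[j],[50,90]))
E
```

```text
time_s: 6.05
ee_pos: [577.9, -176.3, 352.7]
ee_rot: [0.004, 0.644, 0.765, 0.002]
contact_force: [0.4, 0.0, 1.3]
finger_gap: 0.994
time_s: 6.55
ee_pos: [575.2, -175.5, 344.6]
ee_rot: [-0.001, 0.644, 0.765, -0.0]
contact_force: [0.9, -0.1, -0.1]
finger_gap: 0.138
[ 575.17 -175.48  344.63] 0.13772744766700903
[-11.01 -19.94  -9.97] [12.47 19.32 20.75]
[(170, 24), (172, 28), (174, 27), (176, 28), (178, 24), (180, 23), (182, 29), (184, 47), (186, 54), (188, 43), (190, 52), (192, 49), (194, 54), (196, 55), (198, 50), (200, 64), (202, 57), (204, 109), (206, 137), (208, 32), (210, 1), (212, 3), (214, 51), (216, 365), (218, 1596), (220, 13)]
218.5611317392964 [-18.07  19.5 ] [-16.87  18.61]
150 70 [-391.12   18.24]
155 61 [-401.99   18.54]
160 71 [-410.6    18.23]
165 55 [-422.21   18.13]
170 43 [-432.94 -428.62]
175 43 [-442.51 -438.03]
180 49 [-450.99 -349.49]
185 69 [-458.67   23.78]
190 71 [-467.16   23.6 ]
195 83 [-477.22   23.6 ]
200 88 [-485.83   23.58]
205 158 [18.29 22.16]
210 46 [-511.01 -505.6 ]
215 660 [ 0.83 17.25]
```

View pics/w4.png

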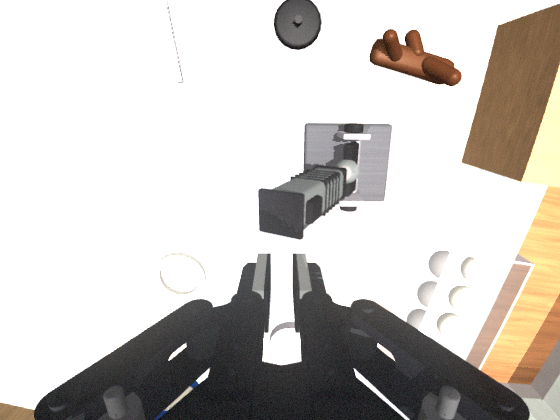

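The wrist view shows the cap at (282,212). The button sits at about 23.6 mm, so it is held in by about 3–4 mm as described. Next I'll push on the cap with closed fingers.

```bash
python3 -m creep '[-14.3,-0.5,-30,0,0,0,-32,0,0,0,0,0,0,0,0,0]' 0
python3 -m creep '[1.8,0.3,-3.6,0,1.8,0.3,-3.6,0,0,0,0,0]'
python3 -m creep '[1.8,0.3,-3.6,0,0,0,0,0]'
python3 -m creep '[1.8,0.3,-3.6,0,0,0,0,0]'
```

```text
time_s: 6.93
ee_pos: [560.3, -175.8, 282.6]
ee_rot: [-0.002, 0.644, 0.765, -0.001]
contact_force: [0.7, -0.3, 0.7]
finger_gap: 0.004
time_s: 7.18
ee_pos: [565.8, -175.5, 277.1]
ee_rot: [0.001, 0.644, 0.765, 0.0]
contact_force: [0.1, -0.6, -0.5]
finger_gap: 0.003
time_s: 7.35
ee_pos: [567.0, -175.1, 272.8]
ee_rot: [0.0, 0.644, 0.765, 0.0]
contact_force: [0.1, 0.6, 0.3]
finger_gap: -0.002
time_s: 7.52
ee_pos: [568.5, -174.7, 268.7]
ee_rot: [-0.0, 0.644, 0.765, -0.0]
contact_force: [1.2, -0.8, 0.1]
finger_gap: 0.002
```

```bash
python3 -m creep '[-6,-1,0,0,0,0,0,0]'
python3 -m creep '[1.35,0.23,-2.67,0,0,0,0,0]'
python3 -m creep '[1.35,0.23,-2.67,0,0,0,0,0]'
python3 -m creep '[1.35,0.23,-2.67,0,0,0,0,0]'
```

```text
time_s: 7.68
ee_pos: [561.4, -175.9, 269.0]
ee_rot: [-0.0, 0.644, 0.765, -0.0]
contact_force: [-0.2, -0.7, 0.3]
finger_gap: 0.001
time_s: 7.85
ee_pos: [563.6, -175.6, 266.2]
ee_rot: [-0.0, 0.644, 0.765, 0.0]
contact_force: [0.9, -0.8, 0.1]
finger_gap: 0.004
time_s: 8.02
ee_pos: [565.1, -175.3, 263.4]
ee_rot: [-0.0, 0.644, 0.765, -0.0]
contact_force: [-0.8, 0.3, 0.4]
finger_gap: 0.002
time_s: 8.18
ee_pos: [566.4, -175.1, 261.1]
ee_rot: [-0.0, 0.644, 0.765, -0.0]
contact_force: [-2.5, 0.1, 3.5]
finger_gap: -0.005
```

```bash
for i in 1 2 3 4 5; do python3 -m creep '[1.35,0.23,-2.67,0,0,0,0,0]' | grep -v -e gap -e rot; done
```

```text
time_s: 8.35
ee_pos: [567.7, -174.9, 258.4]
contact_force: [-2.3, 0.8, 3.7]
time_s: 8.52
ee_pos: [569.1, -174.7, 255.8]
contact_force: [-1.9, -0.2, 2.7]
time_s: 8.68
ee_pos: [570.5, -174.4, 253.1]
contact_force: [-2.4, -0.6, 3.4]
time_s: 8.85
ee_pos: [571.9, -174.2, 250.5]
contact_force: [-2.4, 0.2, 4.4]
time_s: 9.02
ee_pos: [573.3, -173.9, 247.6]
contact_force: [-1.1, 1.1, 1.3]
```

```bash
python3 -m creep '[0.9,0.15,-1.78,0,0,0,0,0]' | grep -v -e gap -e rot
```

```text
time_s: 9.18
ee_pos: [574.2, -173.9, 246.0]
contact_force: [-2.0, -0.4, 4.8]
```

```bash
python3 -m creep '[0.9,0.15,-1.78,0,0,0,0,0]' | grep -v -e gap -e rot;python3 -m creep '[0.9,0.15,-1.78,0,0,0,0,0]' | grep -v -e gap -e rot
```

```text
time_s: 9.35
ee_pos: [575.1, -173.7, 244.2]
contact_force: [-1.3, -0.2, 3.1]
time_s: 9.52
ee_pos: [576.0, -173.5, 242.4]
contact_force: [-1.4, 0.7, 3.5]
```

```bash
python3 -m creep '[0.9,0.15,-1.78,0,0,0,0,0]' | grep -v -e gap -e rot
```

```text
time_s: 9.68
ee_pos: [576.8, -173.4, 240.4]
contact_force: [-0.8, -0.4, 1.6]
```

```bash
python3 -m creep '[0.9,0.15,-1.78,0,0,0,0,0]' | grep -v -e gap -e rot
```

```text
time_s: 9.85
ee_pos: [577.8, -173.2, 238.5]
contact_force: [-0.3, 0.5, 0.7]
```

```bash
python3 -m creep '[0.45,0.08,-0.89,0,0,0,0,0]' | grep -v -e gap -e rot
```

```text
time_s: 10.02
ee_pos: [578.2, -173.1, 237.7]
contact_force: [0.4, 0.0, 0.8]
```

```bash
python3 -m creep '[0.45,0.08,-0.89,0,0,0,0,0]' | grep -v -e gap -e rot
```

```text
time_s: 10.18
ee_pos: [578.6, -173.1, 237.0]
contact_force: [-1.0, 0.2, 3.2]
```

```bash
python3 -m creep '[0.45,0.08,-0.89,0,0,0,0,0]' | grep -v -e gap -e rot
```

```text
time_s: 10.35
ee_pos: [578.9, -173.0, 236.6]
contact_force: [-2.9, -0.3, 5.6]
```

```bash
python3 -m creep '[0.9,0.15,-1.78,0,0,0,0,0]' | grep -v -e gap -e rot
```

```text
time_s: 10.52
ee_pos: [579.5, -173.1, 235.9]
contact_force: [-8.3, 0.4, 15.8]
```

```bash
python3 -m creep '[0.9,0.15,-1.78,0,0,0,0,0]' | grep -v -e gap -e rot
```

```text
time_s: 10.68
ee_pos: [579.9, -173.1, 235.3]
contact_force: [-14.6, -0.3, 26.9]
```

The grip stopped dead at about 39 mm, with 30 N pushing back along the pole. I'll back off and look.

```bash
python3 -m creep '[-4,-0.7,8,0,-6,-1,12,0,0,0,35,0,0,0,35,0,0,0,30,0,0,0,0,0,0,0,0,0,0,0,0,0]'
python3 - <<'E'
from station import arm,eyes
from h import *
np.set_printoptions(precision=2,suppress=True)
s=arm.sense();c=eyes.camera_params("wrist");p,d=eyes.grab_frame("wrist")
cv2.imwrite("pics/w5.png",cv2.convertScaleAbs(p,alpha=1.8))
ps,ds=eyes.grab_frame("scene");cv2.imwrite("pics/s5.png",cv2.convertScaleAbs(cv2.resize(ps[150:310,170:330],None,fx=3.5,fy=3.5,interpolation=cv2.INTER_CUBIC),alpha=1.8))
cs=eyes.camera_params("scene")
yaw=np.radians(9.5);ex=np.array([np.cos(yaw),np.sin(yaw),0]);ey=np.array([-np.sin(yaw),np.cos(yaw),0])
for nm,W in(("w",wrist(c,d,s)),("s",fixed(cs,ds))):
    w=W.reshape(-1,3);w=w[~np.isnan(w[:,0])]
    P=w-np.array([671.2,-157.5,45]);X=P@ex;Y=P@ey;Z=P[:,2];t=.475
    xp=X*np.cos(t)+Z*np.sin(t);zp=-X*np.sin(t)+Z*np.cos(t)
    k=(abs(Y)<15)&(abs(xp)<14)&(zp>150)&(zp<245)
    h,e=np.histogram(zp[k],bins=np.arange(150,245,2));print(nm,[(int(a),int(b)) for a,b in zip(e,h) if b])
    k=(abs(Y)<8)&(abs(xp)<40)
    for lo in range(120,215,5):
        j=k&(zp>=lo)&(zp<lo+5)
        if j.sum()>3: print(lo,j.sum(),np.percentile(xp[j],[50,85]))
E
```

```text
time_s: 11.35
ee_pos: [570.4, -174.3, 352.3]
ee_rot: [-0.0, 0.644, 0.765, -0.0]
contact_force: [0.0, 0.9, -1.0]
finger_gap: -0.002
w [(186, 12), (188, 772), (190, 80)]
120 22 [18.49 19.02]
125 7 [18.36 19.  ]
130 6 [18.31 18.53]
155 25 [27.1  27.29]
160 23 [27.02 27.31]
165 25 [27.01 27.25]
170 31 [26.95 27.17]
175 179 [22.23 25.5 ]
185 612 [ 2.02 15.63]
190 61 [ 5.29 14.92]
s [(168, 1), (184, 3), (186, 36), (188, 20)]
120 10 [19.11 19.82]
125 11 [18.2 20.6]
130 9 [18.92 19.57]
135 10 [19.54 20.42]
140 14 [18.88 20.12]
150 7 [27.02 27.31]
155 13 [27.45 29.16]
160 12 [26.86 28.2 ]
165 11 [27.82 29.12]
170 17 [26.01 28.22]
175 18 [18.62 24.59]
180 7 [17.84 18.87]
185 50 [ 5.69 19.98]
```

View pics/w5.png

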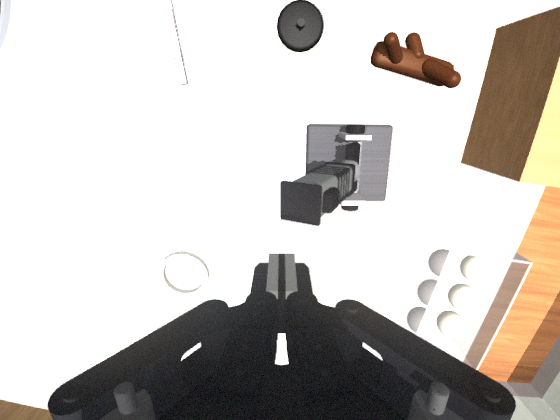

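View pics/s5.png

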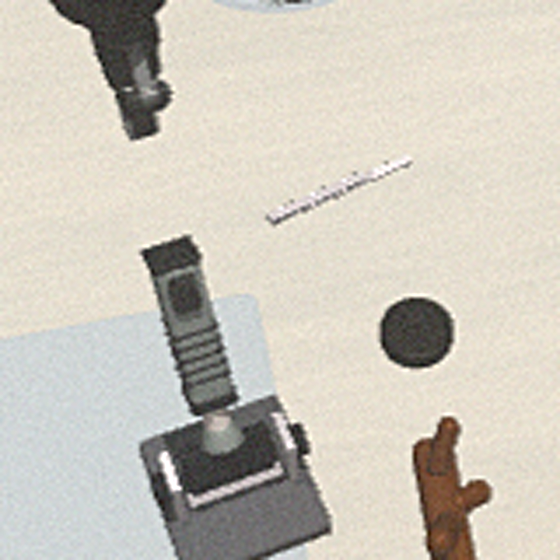

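The wrist view shows the cap at (300,202) and the scene view shows the button at (185,292). The button face is back at 27.0 mm (out), the grip is about 40 mm down, the robot is clear, and nothing else in view has moved. I'm handing it in.

```bash
python3 -c "
from station import arm
print(arm.finish_job())"
```

```text
the job is handed in; nothing more can be done
None
```

The scraper's grip is now locked in the next hole, with its button sprung fully out and the robot clear of it.

**How it went:**
- I pressed the button in with one finger pad, at about 14 N once fully in, and slid the grip about 11 mm down the pole.
- I let go there. The button stayed about 3.5 mm in, between holes as described.
- With the fingers closed, I pushed on the end cap until the grip stopped dead, with about 30 N pushing back along the pole. Then I backed off.

**Last checks:**
- **Position:** the grip's top went from about 229 to 189 mm along the pole. That is 40 mm of slide by wrist depth and about 39 mm by arm travel, inside the 32–44 mm range for the hole.
- **Button:** its face is back at 27.0 mm from the pole's axis by the wrist camera. The scene camera agrees, with noisier readings of 26–28 mm.
- **Surroundings:** the other objects in the close-up views look where they stood; I did not take a final picture of the whole shelf. I handed in at about 11.5 s, and the force reading then was about 1 N, which is noise.

No check failed or disagreed beyond about 2 mm of camera noise.

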